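Slide the carrier plate under the measuring bridge and take a reading

TASK

Without gripping or lifting anything, push the flat aluminium carrier plate flat along the bench, in through the open side of the low measuring bridge and under its beam, until it is fully home against the back stop; do not tip it. Then press the round plunger on top of the bridge all the way down for a moment and let it come back up. Leave everything else on the bench where it lies.

Things in the scene. Friction and masses are not known exactly. Their poses are not given: they have to be found in the camera images.
- plate: Flat bare aluminium carrier plate, 120 (its x) x 88 (its y) x 16 mm high, about 0.45 kg, a brass disc of 30 mm set flush in the middle of its top. Lies flat and loose on the bench in front of the bridge's open side, somewhat askew and off to one side. Origin: centre of the underside; z up. Both ends are alike.
- bridge: Low steel measuring bridge, fixed. Origin: on the bench below the middle of its beam; x: direction the plate is pushed in; y along the beam; z up. Beam: x -18 to 18 mm, underside 20, top 38 mm above the bench. Pillars (36 x 20 mm): inner faces at y = -52 and 52, so the opening is 104 wide, 20 high. A plate fully home has its centre at x = 0, its near end at x = -60 mm.
- back_stop (a point): Middle of the face of the bridge's back stop, at the bridge's x = 60, y = 0, z = 7 mm: a fixed steel bar 70 mm long across y, 14 mm high. Two 6 mm high side strips (inner faces at y = -52 and 52 mm) join the stop to the pillars. A small grey readout stands on the pillar at y = -58 mm, 52 mm high.
- plunger_top (a point): Centre of the top of the plunger's round black cap, 28 mm across, on the middle of the beam: 63 mm above the bench when up, at the bridge's x = 0, y = 0.
- plunger (a joint): Travel of the plunger: 0 = up, 0.006 m = fully down. A spring returns it: it takes about 1.2 N to start and 4.8 N fully down, where it meets a hard stop.
- holder_a: Bystander: clear round movement holder, 42 mm across, 18 mm high, brass disc in it, beside the bridge on its -y side. Origin: centre of the underside.
- holder_b: Bystander: clear round movement holder, 42 mm across, 18 mm high, steel disc in it, beyond the back stop. Origin: centre of the underside.
- driver_a: Bystander: thin screwdriver, 117 mm long, 8 mm thick, lying across behind the plate. Origin: on the bench under its middle; x along its blade.
- driver_b: Bystander: thin screwdriver, 117 mm long, 8 mm thick, lying beside the plate's way on the bridge's -y side. Origin: on the bench under its middle; x along its blade.
- tweezers: Bystander: steel tweezers with copper-coloured tips, 125 mm long, 6 mm high, lying beside the bridge on its +y side. Origin: on the bench under its middle; x towards the tips.
- gauge_block: Bystander: steel block 35 x 20 x 30 mm high. Origin: centre of the underside.
Not all that is in view belongs to the job. Of the things that look like the plate, the middle-sized one is meant. Leave any brown look-alike of the bridge alone.

How it is judged:
By the outcome, as a careful person would: the job done as asked, in the order asked, and still so for the second after the job is handed in, with the robot touching nothing.
It also fails if it takes over 72 s, if anything falls off the work surface, if the arm or the gripper's body presses on something with over 40 N, if the wrist force passes 120 N, or if a joint passes its speed limit or range.

ROBOT

A 7-joint arm with a two-finger parallel gripper is mounted at the origin on the work surface. World frame = base frame: x ahead of the robot, y to its left, z up, the work surface at z = 0. Lengths are in m, angles in degrees, forces in N, time in s.
With the tool pointing down it reaches from about 0.425 to 0.875 m from the base axis. Payload 4.7 kg.
Tool frame: the origin (TCP) lies at the very end of the fingers, on their centre line; the grasp point (between the pads) lies 19 mm behind it; z points along the fingers, y is the line along which they close (so a half turn about z gives the same grasp; the last joint's range is limited). The gripper opens to 87 mm and grips with 3 to 60 N. Pads are 19 mm wide; open, the fingers measure 117 mm over their backs; the gripper's body (75 mm by 190 mm) begins 51 mm behind the grasp point.
Start: joints at [-71.557, 18.392, -4.016, 83.108, 1.295, 78.541, -3.26], TCP at [0.197, 0.619, 0.223] pointing down, gripper open.
Joint ranges: [-163.93, 163.93], [-17.29, 119.83], [-79.2, 71.16], [3.27, 140.29], [-89.18, 269.18], [5.43, 117.66], [-154.24, 154.24]. Speed limits (degrees/s): [147.25, 147.25, 180, 180, 180, 180, 180].

INTERFACE

Orientations are given as [roll, pitch, yaw] about the fixed x, y, z axes, in that order (R = Rz(yaw) Ry(pitch) Rx(roll)).
In Python, from cell import telemetry, cams, env gives the robot as it stands.
- The arm moves only by the tool arm_command, never from a script. Its argument "series" is text: rows parted by semicolons, each of 5 numbers parted by spaces: the shift along the tool's x, y, z in mm, then the turn about the tool's z in rad, then the closure in counts, from 0 (fully open) to 255 (shut). A call has 1 to 20 rows; each row shifts and turns the commanded pose from where the row before left it, along the tool's axes as they then stand; what a row does not reach is not made up. A row lasts 1/12 s, in which the tool goes at most 41.7 mm and 7.16 degrees, less where a joint would pass 70% of its speed; a pose out of reach is approached as far as the arm can. A call is refused whole if a number of a shift passes 41.7 or a number of a turn 0.125, either way. A call with a gripper value outside its range is refused whole. The fingers move at their own pace and stop on an object; "squeeze" is the grip in N (left out, the last holds). Time passes only in rows, so rows that do not move let the fingers close. It gives the time, the measured TCP pose, the force, the opening and the grip force at its end, in the units of the state.
- telemetry.get_obs(): the state, without advancing time (a new reading comes with each control period).
- cams.read_camera(name): name is "side" or "top"; returns the picture (420x560x3 uint8, blue, green, red); there is no depth.
- cams.calibration(name): a dict with "K" (3x3 intrinsics, pixels), "origin" and "rotation" of the camera in the world. Camera axes: x right, y down, z forward; pixel columns grow to the right and rows downward; lengths in m; the calibration is good to about 2 mm. A picture is of the moment at which its call begins. calibration takes no time and is no camera call.
- env.sign_off(): hands the job in; it is judged then, once.
The state is a dict: "time_s": time; "qpos": joint angles; "joint_velocities": joint speeds; "effort": joint torques, N m; "tool_pos": TCP position; "tool_rot": TCP orientation; "force": force on the tool from outside, world axes, zero at the start; "wrist_torque": the same for the moment, N m; "grip_width": finger opening in m; "grasp_force": force on a finger pad.
Only numpy, scipy, OpenCV 4.12 (cv2) and the standard library are available. Lean on these libraries where they do the work, as an engineer would, in place of code of your own. Each camera call takes 0.05 s, during which the arm holds its last target. There are 200 camera calls.

## Working session

There is one attempt and no reset: what is moved stays moved. The work goes in short steps, Python scripts to look and compute and a tool call to move; the robot and the scene stay as the last step left them, time stands still between calls to the robot, and variables do not carry over. Pictures are saved under pics/ and viewed, at most 10 in all, crops included, and the job is handed in when it is done.

Besides the shell and the picture viewer there is one more tool, called in YAML: its name, and indented under it one key for each argument. arm_command: Moves the arm, as the interface text tells. Its arguments: {"type":"object","properties":{"series":{"type":"string"},"squeeze":{"type":"number"}},"required":["series"]}

```bash
mkdir -p pics; ls
cat > h.py <<'E'
import numpy as np, cv2
from cell import telemetry, cams, env
def ray(name,u,v,z):
    c=cams.calibration(name); K=np.array(c["K"]);R=np.array(c["rotation"]);o=np.array(c["origin"])
    d=R@np.linalg.solve(K,[u,v,1.]); return o+d*(z-o[2])/d[2]
def proj(name,p):
    c=cams.calibration(name); K=np.array(c["K"]);R=np.array(c["rotation"]);o=np.array(c["origin"])
    q=K@(R.T@(np.array(p)-o)); return q[:2]/q[2]
E
python3 - <<'E'
from h import *
for n in("top","side"):
    im=cams.read_camera(n); cv2.imwrite(f"pics/{n}0.png",im)
    print(n,cams.calibration(n))
print(telemetry.get_obs())
E
```

```text
pics
top {'K': array([[528.38281929,   0.        , 283.49555135],
       [  0.        , 528.38281929, 218.15280271],
       [  0.        ,   0.        ,   1.        ]]), 'origin': array([ 0.34202071, -0.0831333 ,  1.22283391]), 'rotation': array([-170.74144762,   -1.35085972,  -88.71201752])}
side {'K': array([[414.71226503,   0.        , 273.43074012],
       [  0.        , 414.71226503, 216.90863436],
       [  0.        ,   0.        ,   1.        ]]), 'origin': array([0.20245461, 0.54905977, 0.59647811]), 'rotation': array([-1.25422465e+02, -5.30859208e-02, -1.52042612e+02])}
{'time_s': 0.1, 'qpos': array([-71.55627489,  18.43290261,  -4.01725934,  83.16662554,
         1.29611895,  78.54203317,  -3.25932686]), 'joint_velocities': array([-0.04907928, -0.10228903, -0.10485413, -0.27788919, -0.03108597,
       -0.10552774, -0.07966985]), 'effort': array([ 8.97156474e-05, -4.92569625e+01, -4.05466827e-01, -3.13399315e+01,
       -6.41133101e-02,  3.93633870e-02,  7.18418596e-05]), 'tool_pos': array([0.19681529, 0.6189709 , 0.22160406]), 'tool_rot': array([-1.79903740e+02,  6.03512836e-03,  1.62368382e+02]), 'force': array([ 0.21120834,  0.10511263, -0.05440424]), 'wrist_torque': array([-0.04257067, -0.01027117, -0.0236651 ]), 'grasp_force': 0.0, 'grip_width': 0.08716058614494397}
```

View pics/top0.png

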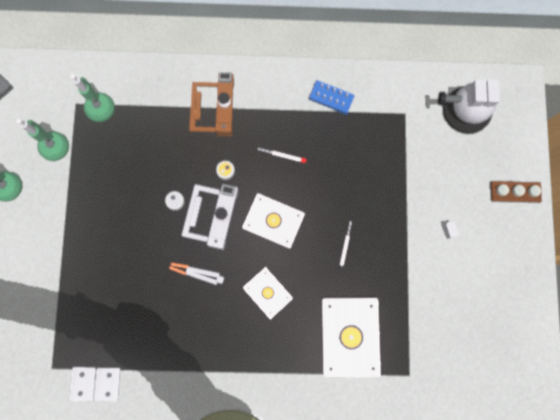

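View pics/side0.png

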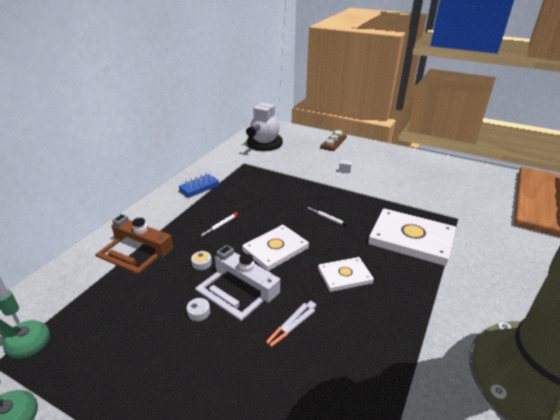

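The top view shows three white plates with brass discs: (274,220), (268,293) and (351,337). The middle-sized one is at (274,220), in front of the silver bridge's open side, with its cap at (221,213). The brown bridge at (212,107) is the look-alike. The side view agrees: plate at (276,245), bridge at (240,280).

```bash
sed -i 's/R=np.array(c\["rotation"\])/R=Rotation.from_euler("xyz",c["rotation"],degrees=True).as_matrix()/; 1a from scipy.spatial.transform import Rotation' h.py
python3 - <<'E'
from h import *
im=cv2.imread("pics/top0.png")
cr=im[140:300,160:360]; cv2.imwrite("pics/crop.png",cv2.resize(cr,None,fx=4,fy=3.7,interpolation=cv2.INTER_CUBIC) if 0 else cv2.resize(cr,(750,600),interpolation=cv2.INTER_CUBIC))
g=im.min(2); m=((im.max(2)>110)).astype(np.uint8)*255
cs,_=cv2.findContours(m[110:365,80:405].copy(),cv2.RETR_EXTERNAL,cv2.CHAIN_APPROX_NONE,offset=(80,110))
for c in cs:
    if cv2.contourArea(c)<60: continue
    r=cv2.minAreaRect(c); b=cv2.boxPoints(r)
    for z in (0.016,):
        w=np.array([ray("top",*p,z)[:2] for p in b]); e=np.roll(w,-1,0)-w
        print(np.round(r[0]),cv2.contourArea(c),"c",w.mean(0).round(4),"L",np.linalg.norm(e,axis=1)[:2].round(4),"ang",np.degrees(np.arctan2(e[:2,1],e[:2,0])).round(1))
print(ray("top",0,0,0),ray("top",560,420,0))
E
```

```text
[350. 330.] 3843.5 c [ 0.2887 -0.2633] L [0.1342 0.1475] ang [-88.7 179.6]
[267. 293.] 1412.0 c [ 0.3683 -0.0745] L [0.0753 0.1003] ang [ -46.9 -136.8]
[196. 273.] 552.0 c [0.4081 0.0876] L [0.0289 0.1287] ang [ -11.3 -103. ]
[346. 243.] 163.0 c [ 0.4846 -0.2516] L [0.1072 0.0123] ang [ -11. -100.]
[273. 220.] 2123.5 c [ 0.5341 -0.0834] L [0.0957 0.1267] ang [ -21.  -112.1]
[174. 200.] 288.5 c [0.5742 0.1462] L [0.0439 0.0449] ang [ -88.4 -177. ]
[209. 213.] 2546.0 c [0.5478 0.0645] L [0.1524 0.1056] ang [ -10.9 -102.8]
[225. 170.] 285.0 c [0.6514 0.0325] L [0.0422 0.0458] ang [ -88.3 -177.9]
[282. 155.] 206.0 c [ 0.6913 -0.1001] L [0.0148 0.1176] ang [ -11.8 -102.8]
[338. 112.] 195.0 c [ 0.8008 -0.2314] L [0.3202 0.0101] ang [-88.2 179.2]
[210. 122.] 616.5 c [0.7665 0.0715] L [0.1023 0.0596] ang [ -88.2 -177.8]
[ 98. 116.] 233.0 c [0.7743 0.3368] L [0.0683 0.0273] ang [ -88.2 -175.8]
[1.07166341 0.60805493 0.        ] [ 0.1014535  -0.73550578  0.        ]
```

View pics/crop.png

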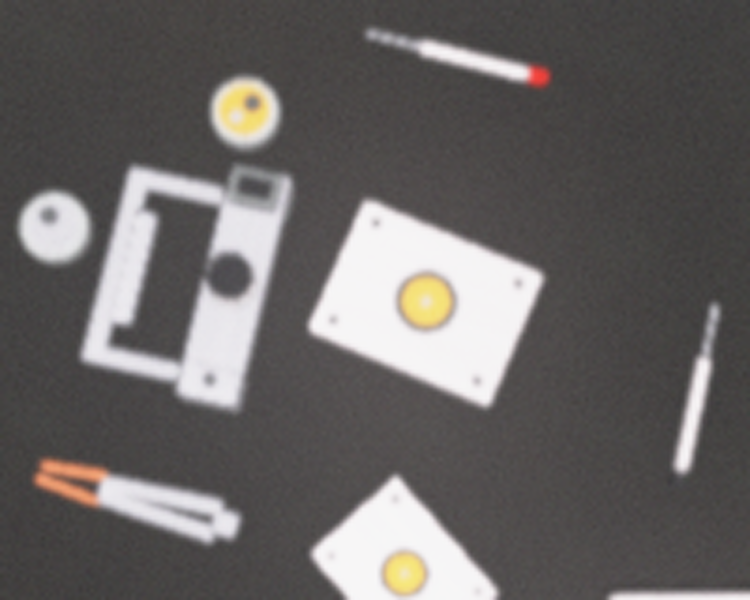

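The crop confirms the plate: it is about 120 x 88 mm, with its brass disc at top-image pixel (274,220). The smaller plate at (268,293) and the larger one at (351,337) are excluded. The silver bridge has its cap at (221,213), its stop bar at (197,212) and its readout at the upper end, which is its -y side.

```bash
cat > m.py <<'E'
from h import *
def plate(im,box):
    x0,y0,x1,y1=box; s=im[y0:y1,x0:x1]
    m=(s.min(2)>120).astype(np.uint8)|((s[...,2].astype(int)-s[...,0]>60)).astype(np.uint8)
    cs,_=cv2.findContours(m,cv2.RETR_EXTERNAL,cv2.CHAIN_APPROX_NONE,offset=(x0,y0))
    c=max(cs,key=cv2.contourArea)
    w=np.array([ray("top",*p[0],.016)[:2] for p in c])*1000
    (cx,cy),L,a=cv2.minAreaRect(w.astype(np.float32)); 
    return cx,cy,L,a
def disc(im,box,cam="top",z=.016):
    x0,y0,x1,y1=box; s=im[y0:y1,x0:x1].astype(int)
    v,u=np.nonzero(s[...,2]-s[...,0]>60); return ray(cam,u.mean()+x0,v.mean()+y0,z)[:2]*1000
B=None
def tobridge(p):
    import json; c=json.load(open("b.json")); a=np.radians(c[2]); d=np.array(p)-c[:2]
    return d@[np.cos(a),np.sin(a)], d@[-np.sin(a),np.cos(a)]
E
python3 - <<'E'
from m import *
im=cv2.imread("pics/top0.png")
print("plate",plate(im,(240,188,310,250)),disc(im,(255,205,295,235)))
# cap: dark blob inside beam
s=im[200:228,207:236].max(2); print((s[::3,::2]))
# lines: use crop px /3.75+offset
P=lambda u,v,z:ray("top",160+u/3.75,140+v/3.75,z)[:2]*1000
f=lambda a,b:np.degrees(np.arctan2(*(b-a)[::-1]))
for n,a,b,z in [("beamfront",(290,180),(240,408),.038),("stopback",(133,168),(82,360),.006),("stopbar",(155,213),(130,325),.014)]:
    A,Bb=P(*a,z),P(*b,z); print(n,A,Bb,f(A,Bb),np.linalg.norm(A-Bb))
print("cap",P(229,275,.063), "side cap?")
S=cv2.imread("pics/side0.png"); cv2.imwrite("pics/sc.png",cv2.resize(S[215:325,185:320],(736,600),interpolation=cv2.INTER_CUBIC))
E
```

```text
plate (534.0971069335938, -83.29817199707031, (124.76497650146484, 93.69764709472656), 68.31281280517578) [534.54466533 -83.5616798 ]
[[ 73  75  74  78  79 153 232 234 235 234 234 234 235 226 128]
 [ 72  74  73  77  85 199 234 234 235 233 235 236 235 204 100]
 [ 75  76  76  75 117 213 212 210 218 232 233 234 232 159  83]
 [ 78  77  77  80 117 122  88  87  94 157 226 234 221 118  83]
 [ 77  77  75  78 103  83  80  80  81  91 178 231 192  93  82]
 [ 76  78  78 127 137  82  80  82  82  91 181 222 146  84  81]
 [ 78  78  83 178 218 162 116 103 116 179 220 212 110  83  85]
 [ 75  74 104 219 232 230 225 223 219 228 233 178  87  80  82]
 [ 75  80 153 232 234 235 235 236 234 235 228 132  81  84  84]
 [ 76  89 201 234 234 235 236 237 235 235 209 102  86  82  87]]
beamfront [6.02932556e+02 5.13005520e-01] [462.57667714  25.28868678] 169.9892503078119 142.52581246986654
stopback [614.94096446 101.1735584 ] [493.0765147  126.51408581] 168.25329645011837 124.47122737721574
stopbar [584.98770995  84.97125432] [514.47203742  96.942601  ] 170.3648412751875 71.52463361998632
cap [538.90339433  32.70704862] side cap?
```

View pics/sc.png

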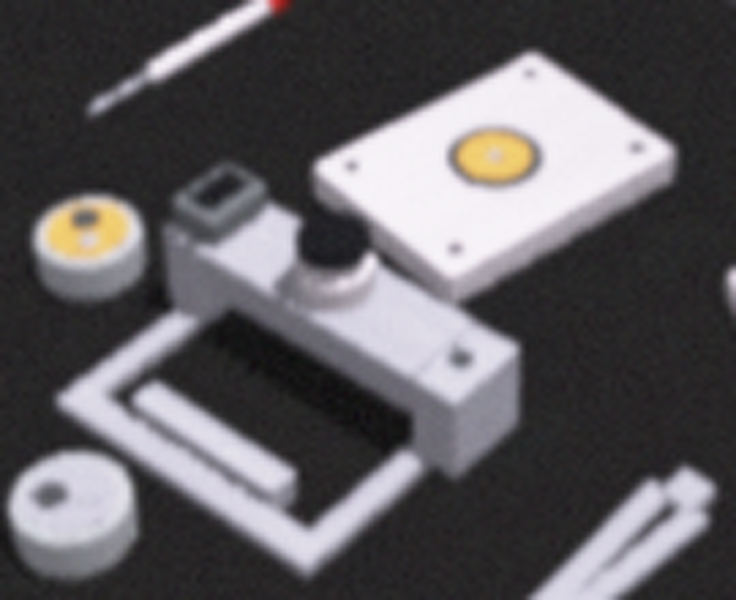

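The side crop shows the silver bridge, its cap at about (332,240) in the crop, and the stop bar and frame behind the beam. The way in is free.

Bridge origin is about (538,32) mm with push yaw about 79.3°. In the bridge frame the plate is at about (-114,-17) mm and turned -11°. I'll first push its -y side square with both open fingers, then push its near end.

```bash
echo '[538,32,79.3]' > b.json
cat > go.py <<'E'
import sys
from m import *
# usage: go.py xb yb z yaw_rel_bridge : delta in tool axes (mm), after the turn
xb,yb,z,yr=map(float,sys.argv[1:5]); c=__import__("json").load(open("b.json")); a=np.radians(c[2])
t=np.array([c[0]+xb*np.cos(a)-yb*np.sin(a),c[1]+xb*np.sin(a)+yb*np.cos(a),z])
o=telemetry.get_obs(); p=np.array(o["tool_pos"])*1000; yaw=o["tool_rot"][2]
turn=-((c[2]+yr-yaw+180)%360-180)
R=Rotation.from_euler("xyz",[180,0,c[2]+yr],degrees=True).as_matrix()
print("t",o["time_s"],"now bridge",np.round(tobridge(p[:2]),1),"z",p[2].round(1),"yaw",yaw-c[2],"F",o["force"].round(1),"q",np.round(o["qpos"]))
print("turn rad",np.radians(turn).round(3),"delta tool",(R.T@(t-p)).round(1))
E
python3 go.py -114 -92 222 90
```

```text
t 0.1 now bridge [513.4 444.2] z 221.6 yaw 83.06838190948666 F [ 0.2  0.1 -0.1] q [-72.  18.  -4.  83.   1.  79.  -3.]
turn rad -0.121 delta tool [-5.362e+02 -6.274e+02 -4.000e-01]
```

arm_command:
  series: "0 0 0 -0.12 0;-21 -25 0 0 0;-21 -25 0 0 0;-21 -25 0 0 0;-21 -25 0 0 0;-21 -25 0 0 0;-21 -25 0 0 0;-21 -25 0 0 0;-21 -25 0 0 0;-21 -25 0 0 0;-21 -25 0 0 0;-21 -25 0 0 0;-21 -25 0 0 0;-21 -25 0 0 0;-21 -25 0 0 0;-21 -25 0 0 0;-21 -25 0 0 0;-21 -25 0 0 0;0 0 0 0 0;0 0 0 0 0"

```text
time_s: 1.77
tool_pos: [0.4688, 0.1333, 0.2223]
tool_rot: [-180.0, -0.0, 169.0]
force: [-0.5, 1.0, -0.3]
grip_width: 0.0869
grasp_force: 0.0
```

```bash
python3 go.py -114 -92 222 90
```

```text
t 1.7667 now bridge [86.7 86.8] z 222.3 yaw 89.67496993252753 F [-0.5  1.  -0.3] q [-40.  -2.  21. 106.   1.  76.  59.]
turn rad -0.006 delta tool [-178.8 -200.7    0.3]
```

arm_command:
  series: "-22 -25 0 -0.006 0;-22 -25 0 0 0;-22 -25 0 0 0;-22 -25 0 0 0;-22 -25 0 0 0;-22 -25 0 0 0;-22 -25 0 0 0;-22 -25 0 0 0;0 0 20 0 0;0 0 25 0 0;0 0 25 0 0;0 0 25 0 0;0 0 25 0 0;0 0 0 0 0;0 0 0 0 0"

```text
time_s: 3.02
tool_pos: [0.6041, -0.0915, 0.1012]
tool_rot: [180.0, -0.2, 169.7]
force: [0.0, -0.1, 0.9]
grip_width: 0.0873
grasp_force: 0.0
```

```bash
python3 go.py -114 -92 5 90; python3 -c "
from m import *
im=cams.read_camera('top');cv2.imwrite('pics/t1.png',im);cv2.imwrite('pics/t1c.png',cv2.resize(im[120:300,160:380],(733,600),interpolation=cv2.INTER_CUBIC))"
```

```text
t 3.0167 now bridge [-109.1  -87.8] z 101.2 yaw 90.38951039372422 F [ 0.  -0.1  0.9] q [-21.  21.  33.  98. -12.  65.  95.]
turn rad 0.007 delta tool [-4.2 -4.9 96.2]
```

View pics/t1c.png

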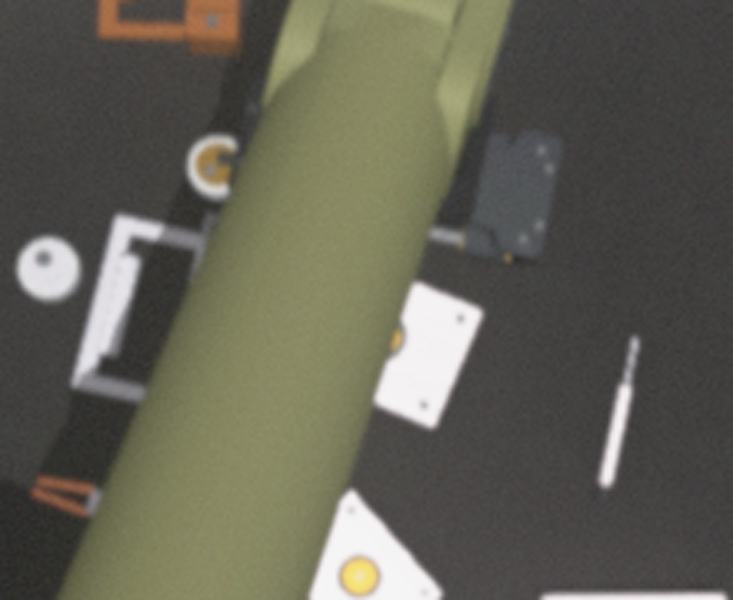

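The picture shows the arm over the bridge, with the gripper and a finger at about (450,235) in the crop, clear of the plate's -y side. Lowering next.

arm_command:
  series: "-4 -5 15 0.007 0;0 0 20 0 0;0 0 20 0 0;0 0 20 0 0;0 0 12 0 0;0 0 6 0 0;0 0 2 0 0;0 0 0 0 0;0 0 0 0 0"

```text
time_s: 3.82
tool_pos: [0.6092, -0.0992, 0.0088]
tool_rot: [180.0, 0.1, 169.2]
force: [0.7, -0.1, 0.7]
grip_width: 0.0872
grasp_force: 0.0
```

```bash
python3 go.py -114 -53.5 5 90; python3 -c "
from m import *
im=cams.read_camera('side');cv2.imwrite('pics/s1.png',im[120:340,160:440])"
```

```text
t 3.8167 now bridge [-115.7  -94.3] z 8.8 yaw 89.87961323666424 F [ 0.7 -0.1  0.7] q [-18.  28.  31. 101. -17.  56.  99.]
turn rad -0.002 delta tool [40.8  1.7  3.8]
```

View pics/s1.png

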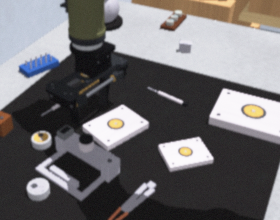

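The side crop shows the fingers on the bench beyond the plate, with the plate untouched at (115,125) and clear of the gripper. Now the side push.

arm_command:
  series: "0 2 3 0 0;3 0 0 0 0;3 0 0 0 0;3 0 0 0 0;3 0 0 0 0;3 0 0 0 0;3 0 0 0 0;2.5 0 0 0 0;2.5 0 0 0 0;2.5 0 0 0 0;2.5 0 0 0 0;2.5 0 0 0 0;2.5 0 0 0 0;2 0 0 0 0;2 0 0 0 0;2 0 0 0 0;1 0 0 0 0;0 0 0 0 0;0 0 0 0 0"

```text
time_s: 5.45
tool_pos: [0.5689, -0.0898, 0.0046]
tool_rot: [-180.0, -0.0, 169.2]
force: [0.7, -0.9, 0.8]
grip_width: 0.0873
grasp_force: 0.6
```

```bash
python3 go.py -114 -53.5 5 90; python3 -c "
from m import *
im=cams.read_camera('side');cv2.imwrite('pics/s2.png',im)
c=disc(im,(225,215,320,285),'side'); print(c,tobridge(c))
c=disc(cv2.imread('pics/side0.png'),(240,225,320,260),'side'); print('before',c,tobridge(c))"
```

```text
t 5.45 now bridge [-113.9  -53. ] z 4.6 yaw 89.87689617144956 F [ 0.7 -0.9  0.8] q [-20.  24.  32. 107. -15.  53.  97.]
turn rad -0.002 delta tool [-0.5 -0.1 -0.4]
[513.35767726 -91.35447627] (np.float64(-125.78494355146061), np.float64(1.3110535606242528))
before [533.83771029 -85.22204016] (np.float64(-115.95667494157291), np.float64(-17.674300308483303))
```

arm_command:
  series: "-5 0 0 0 0;-10 0 0 0 0;0 0 -15 0 0;0 0 -25 0 0;0 0 -25 0 60;14 -19 0 0 120;14 -19 0 0 120;14 -19 0 0 120;14 -19 0 0 120;12 -18 0 0 120;0 0 0 0.12 120;0 0 0 0.12 120;0 0 0 0.12 120;0 0 0 0.12 120;0 0 0 0.12 120;0 0 0 0.12 120;0 0 0 0.12 120;0 0 0 0.12 120;0 0 0 0.12 120"

```text
time_s: 7.08
tool_pos: [0.4991, -0.1717, 0.0693]
tool_rot: [-179.9, -0.0, 107.0]
force: [0.4, 0.6, -0.3]
grip_width: 0.0465
grasp_force: 0.0
```

arm_command:
  series: "0 0 0 0.12 120;0 0 0 0.12 120;0 0 0 0.12 120;0 0 0 0.12 120;0 0 0 0 120;0 0 0 0 120"

```text
time_s: 7.58
tool_pos: [0.4993, -0.1717, 0.0693]
tool_rot: [-179.9, 0.0, 80.0]
force: [0.2, -0.3, -0.3]
grip_width: 0.0459
grasp_force: 0.0
```

```bash
python3 go.py -208 0 6 0; python3 -c "
from m import *
print(telemetry.get_obs()['grip_width'])
im=cams.read_camera('side');cv2.imwrite('pics/s3.png',im)
c=disc(im,(225,215,320,285),'side'); print(c,tobridge(c))
im=cams.read_camera('top');cv2.imwrite('pics/t3.png',im);cv2.imwrite('pics/t3c.png',cv2.resize(im[120:300,160:380],(733,600),interpolation=cv2.INTER_CUBIC))"
```

```text
t 7.5833 now bridge [-2.074e+02  2.000e-01] z 69.3 yaw 0.7030137419319544 F [ 0.2 -0.3 -0.3] q [-28.  15.  50. 112. -14.  59.  18.]
turn rad 0.012 delta tool [-0.6  0.2 63.3]
0.045912162637372946
[519.70010881 -93.55661838] (np.float64(-126.77121877287908), np.float64(-5.329965113865953))
```

View pics/t3c.png

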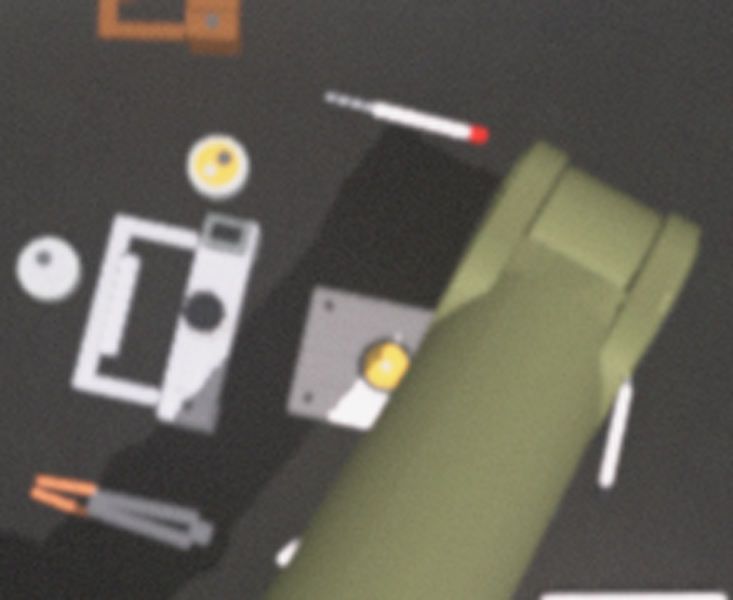

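The crop shows the plate almost square to the bridge: front edge (317,290)-(290,413), disc (385,364). The arm covers its near end.

```bash
python3 -c "
from m import *
P=lambda u,v,z:ray('top',160+u/3.3318,120+v/3.3333,z)[:2]*1000
f=lambda a,b:np.degrees(np.arctan2(*(b-a)[::-1]))
print('disc',tobridge(P(386,364,.016)))
for n,a,b,z in [('plate front',(317,290),(290,413),.016),('plate -y',(325,288),(435,308),.016),('beamfront',(260,228),(215,432),.038),('stopback',(119,213),(73,384),.006),('strip-y',(125,213),(200,230),.006)]:
    A,B=P(*a,z),P(*b,z);print(n,np.round(tobridge(A),1),np.round(tobridge(B),1),f(A,B).round(1))
print('cap',tobridge(P(203,311,.063)))
"
```

```text
disc (np.float64(-124.61428839978447), np.float64(1.7711773629467475))
plate front [-66.7 -38.9] [-67.2  49. ] 169.6
plate -y [-71.9 -41.5] [-149.7  -43.9] -98.9
beamfront [-20.7 -69.1] [-22.2  74.4] 169.9
stopback [ 82.2 -65. ] [84.9 59.9] 168.1
strip-y [ 78.1 -65.9] [ 23.7 -65.2] -101.4
cap (np.float64(1.1792828873411774), np.float64(-0.7625322218873346))
```

arm_command:
  series: "0 -2 20 0.010 120;0 0 20 0 120;0 0 15 0 120;0 0 8 0 120;0 0 0 0 120;4 0 0 0 120;4 0 0 0 120;4 0 0 0 120;4 0 0 0 120;4 0 0 0 120;4 0 0 0 120;4 0 0 0 120;4 0 0 0 120;4 0 0 0 120;4 0 0 0 120;4 0 0 0 120;4 0 0 0 120;4 0 0 0 120;2 0 0 0 120;0 0 0 0 120"

```text
time_s: 9.35
tool_pos: [0.5078, -0.1173, 0.0064]
tool_rot: [-180.0, -0.1, 79.3]
force: [-0.1, -0.4, -0.2]
grip_width: 0.0462
grasp_force: 0.4
```

```bash
python3 go.py -69.5 2 6 0; python3 -c "
from m import *
im=cams.read_camera('side');cv2.imwrite('pics/s4.png',im)
im=cams.read_camera('top');cv2.imwrite('pics/t4.png',im);cv2.imwrite('pics/t4c.png',cv2.resize(im[150:270,170:320],(750,600),interpolation=cv2.INTER_CUBIC))"
```

```text
t 9.35 now bridge [-152.3    2. ] z 6.4 yaw -0.018775732916751053 F [-0.1 -0.4 -0.2] q [-31.  20.  47. 115. -19.  52.  15.]
turn rad -0.0 delta tool [82.8 -0.   0.4]
```

View pics/t4c.png

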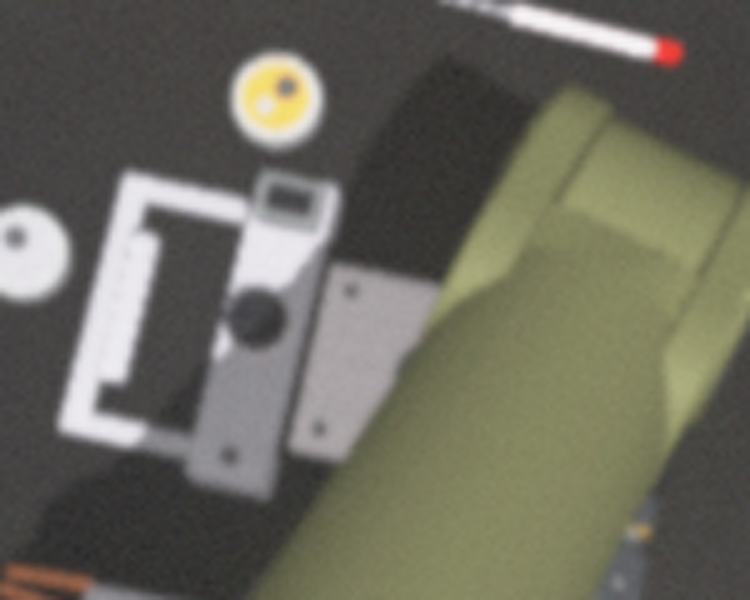

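The crop shows the plate's front edge (330,262)-(290,452) just before the beam's front edge (338,190)-(272,498), parallel to it.

```bash
python3 -c "
from m import *
for n,u,v,z in [('p-y',330,262,.016),('p+y',290,452,.016),('beam+yfront',272,498,.038),('beam+yback',185,478,.038),('beam-yfront',338,188,.038),('frame-y',123,173,.006),('frame+y',60,432,.006),('stop-y',158,236,.014),('stop+y',124,385,.014),('cap',256,318,.063)]:
    print(n,np.round(tobridge(ray('top',170+u/5,150+v/5,z)[:2]*1000),1))
"
```

```text
p-y [-21.  -40.1]
p+y [-22.8  50.3]
beam+yfront [-21.9  74.4]
beam+yback [18.3 73.8]
beam-yfront [-19.3 -70.7]
frame-y [ 84.4 -62.8]
frame+y [84.  62.5]
stop-y [ 60.  -35.5]
stop+y [59.  35.9]
cap [ 0.4 -0.2]
```

arm_command:
  series: "2.5 0.5 0 0 120;2.5 0.5 0 0 120;2.5 0.5 0 0 120;2.5 0.5 0 0 120;2.5 0.5 0 0 120;2.5 0.5 0 0 120;2.5 0.5 0 0 120;2.5 0.5 0 0 120;3 0 0 0 120;3 0 0 0 120;0 0 0 0 120"

```text
time_s: 10.37
tool_pos: [0.5168, -0.0927, 0.0066]
tool_rot: [180.0, -0.0, 79.3]
force: [0.2, -1.2, -0.2]
grip_width: 0.0462
grasp_force: 0.0
```

```bash
python3 go.py -69.5 0 6 0; python3 -c "
from m import *
im=cams.read_camera('top');cv2.imwrite('pics/t5c.png',cv2.resize(im[150:270,170:320],(750,600),interpolation=cv2.INTER_CUBIC))"
```

```text
t 10.3667 now bridge [-126.4   -2.3] z 6.6 yaw -0.02149219998842966 F [ 0.2 -1.2 -0.2] q [-33.  21.  46. 115. -19.  52.  12.]
turn rad -0.0 delta tool [56.9 -2.3  0.6]
```

View pics/t5c.png

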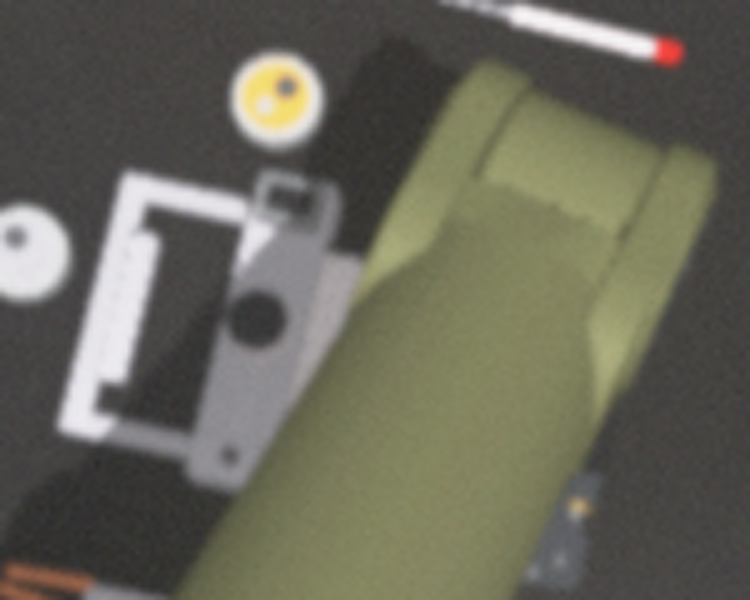

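The crop shows the plate's front under the beam, with its -y edge near (340,252), so it is now centred to within about 2 mm. Continuing the push.

arm_command:
  series: "3 0 0 -0.008 120;3.5 0 0 0 120;3.5 0 0 0 120;3.5 0 0 0 120;3.5 0 0 0 120;3.5 0 0 0 120;3.5 0 0 0 120;3.5 0 0 0 120;3.5 0 0 0 120;3.5 0 0 0 120;3.5 0 0 0 120;3.5 0 0 0 120;3 0 0 0 120;2 0 0 0 120;2 0 0 0 120;2 0 0 0 120;0 0 0 0 120;0 0 0 0 120"

```text
time_s: 11.92
tool_pos: [0.5255, -0.0433, 0.0065]
tool_rot: [-180.0, -0.0, 79.7]
force: [0.1, -1.2, 0.8]
grip_width: 0.0461
grasp_force: 0.6
```

```bash
python3 go.py -69.5 -2 6 0.5; python3 -c "
from m import *
im=cams.read_camera('top');cv2.imwrite('pics/t6c.png',cv2.resize(im[150:270,170:320],(750,600),interpolation=cv2.INTER_CUBIC))
im=cams.read_camera('side');cv2.imwrite('pics/s6c.png',cv2.resize(im[215:325,185:320],(736,600),interpolation=cv2.INTER_CUBIC))"
```

```text
t 11.9167 now bridge [-76.3  -1.8] z 6.5 yaw 0.40711905593184383 F [ 0.1 -1.2  0.8] q [-38.  21.  45. 114. -18.  52.   7.]
turn rad -0.002 delta tool [6.8 0.3 0.5]
```

View pics/s6c.png

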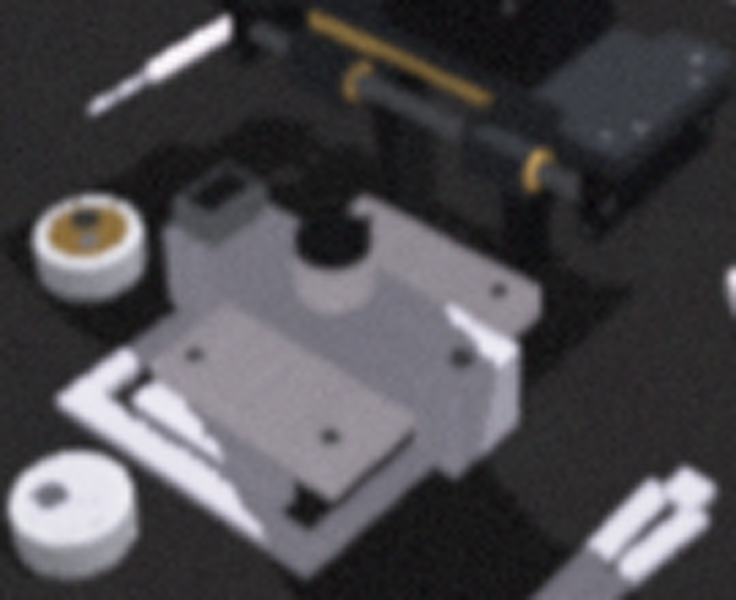

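The side crop shows the plate flat under the beam, with its front edge (150,370)-(330,495) about 7 mm short of the stop bar. I'll go on in small steps and watch the force.

arm_command:
  series: "1.5 0 0 0 120;1.5 0 0 0 120;1 0 0 0 120;0.5 0 0 0 120;0 0 0 0 120;0 0 0 0 120"

```text
time_s: 12.52
tool_pos: [0.5262, -0.0394, 0.0065]
tool_rot: [-180.0, -0.0, 79.7]
force: [-1.1, -0.3, 0.4]
grip_width: 0.046
grasp_force: 0.8
```

arm_command:
  series: "0.5 0 0 0 120;0.5 0 0 0 120;0.5 0 0 0 120;0 0 0 0 120;0 0 0 0 120"

```text
time_s: 12.93
tool_pos: [0.5264, -0.0383, 0.0065]
tool_rot: [-180.0, 0.0, 79.7]
force: [-0.5, -3.4, -0.6]
grip_width: 0.0461
grasp_force: 1.4
```

arm_command:
  series: "0.5 0 0 0 120;0.5 0 0 0 120;0 0 0 0 120;0 0 0 0 120"

```text
time_s: 13.27
tool_pos: [0.5264, -0.0382, 0.0065]
tool_rot: [-180.0, 0.1, 79.7]
force: [-2.2, -5.1, -0.4]
grip_width: 0.0461
grasp_force: 2.5
```

arm_command:
  series: "1 0 0 0 120;1 0 0 0 120;1 0 0 0 120;0 0 0 0 120;0 0 0 0 120;0 0 0 0 120"

```text
time_s: 13.77
tool_pos: [0.5262, -0.038, 0.0065]
tool_rot: [-180.0, 0.3, 79.6]
force: [-3.5, -9.9, 0.6]
grip_width: 0.046
grasp_force: 5.1
```

```bash
python3 go.py -110 -2 6 0.5; python3 -c "
from m import *
im=cams.read_camera('top');a=cv2.resize(im[150:270,170:290],(400,400),interpolation=cv2.INTER_CUBIC)
im=cams.read_camera('side');b=cv2.resize(im[225:325,185:285],(400,400),interpolation=cv2.INTER_CUBIC)
cv2.imwrite('pics/b7.png',np.hstack([a,b]))"
```

```text
t 13.7667 now bridge [-71.   -1.4] z 6.5 yaw 0.26995696463889374 F [-3.5 -9.9  0.6] q [-38.  21.  45. 114. -18.  52.   6.]
turn rad -0.004 delta tool [-39.    0.2   0.5]
```

View pics/b7.png

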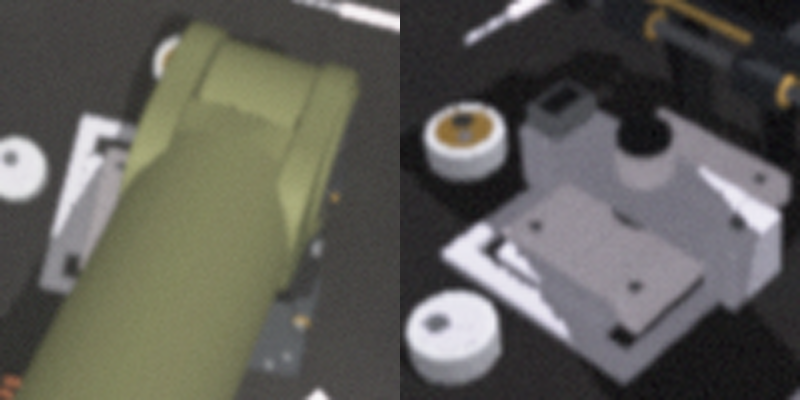

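The right half shows the plate flat against the stop bar, its front edge touching at about (540,270). The force is 10 N with no further travel, so it is home. Now I'll back off, rise and close the fingers, then move over the cap.

arm_command:
  series: "-5 0 0 0 120;-8 0 0 0 120;-8 0 0 0 120;0 0 -15 0 120;0 0 -20 0 200;0 0 -20 0 255;0 0 -25 0 255;0 0 -25 0 255;0 0 0 0 255;0 0 0 0 255;0 0 0 0 255"
  squeeze: 10

```text
time_s: 14.78
tool_pos: [0.5232, -0.0544, 0.1112]
tool_rot: [-180.0, -0.1, 79.7]
force: [0.6, 0.2, 0.3]
grip_width: 0.0072
grasp_force: 0.0
```

```bash
python3 go.py 0 0 90 0.4; python3 -c "
from m import *
print(telemetry.get_obs()['grip_width'])"
```

```text
t 14.7833 now bridge [-87.6  -1.5] z 111.2 yaw 0.413965924261376 F [0.6 0.2 0.3] q [-42.  11.  50. 110.  -9.  63.   1.]
turn rad 0.0 delta tool [87.6 -0.9 21.2]
0.007247312503447427
```

arm_command:
  series: "10 -1 0 0 255;20 0 0 0 255;20 0 0 0 255;20 0 0 0 255;12 0 0 0 255;6 0 0 0 255;0 0 0 0 255;0 0 15 0 255;0 0 15 0 255;0 0 10 0 255;0 0 0 0 255;0 0 0 0 255"

```text
time_s: 15.78
tool_pos: [0.5378, 0.0309, 0.0712]
tool_rot: [-179.9, 0.1, 79.6]
force: [-0.8, -0.8, -0.5]
grip_width: 0.0009
grasp_force: 0.0
```

```bash
python3 go.py 0 0 57 0.4; python3 -c "
from m import *
c=json if 0 else None
o=telemetry.get_obs(); p=o['tool_pos']
print(o['grip_width'],'cap est top',ray('top',170+256/5,150+318/5,.063)[:2],p)
print('cap est side',ray('side',185+333/5.45,215+228/5.45,.063)[:2])"
```

```text
t 15.7833 now bridge [-1.2  0. ] z 71.2 yaw 0.30195307371415936 F [-0.8 -0.8 -0.5] q [-46.  16.  46. 110. -13.  59.  -5.]
turn rad -0.002 delta tool [ 1.2  0.  14.2]
0.0008872986043480348 cap est top [0.53831057 0.0323868 ] [0.53777236 0.03085593 0.07116519]
cap est side [0.537683   0.03034686]
```

Both cameras agree on the cap within 2 mm and the fingertips are over it. Pressing down, watching the force.

arm_command:
  series: "1 0 3 0 255;0 0 2 0 255;0 0 2 0 255;0 0 2 0 255;0 0 2 0 255;0 0 1 0 255;0 0 0 0 255;0 0 0 0 255"

```text
time_s: 16.45
tool_pos: [0.5388, 0.033, 0.0599]
tool_rot: [180.0, -0.0, 79.7]
force: [0.5, 0.5, 3.4]
grip_width: 0.0007
grasp_force: 1.5
```

arm_command:
  series: "0 0 1 0 255;0 0 1 0 255;0 0 1 0 255;0 0 0 0 255;0 0 0 0 255;0 0 0 0 255"

```text
time_s: 16.95
tool_pos: [0.5389, 0.033, 0.0574]
tool_rot: [180.0, -0.0, 79.7]
force: [-2.1, 0.6, 9.0]
grip_width: 0.0007
grasp_force: 4.5
```

arm_command:
  series: "0 0 1 0 255;0 0 0.5 0 255;0 0 0 0 255;0 0 0 0 255;0 0 0 0 255;0 0 0 0 255"

```text
time_s: 17.45
tool_pos: [0.5389, 0.0331, 0.0571]
tool_rot: [-180.0, -0.1, 79.7]
force: [-5.4, -1.0, 18.8]
grip_width: 0.0004
grasp_force: 9.7
```

arm_command:
  series: "0 0 -3 0 255;0 0 -3 0 255;0 0 -3 0 255;0 0 -4 0 255;0 0 -10 0 255;0 0 -20 0 255;0 0 -25 0 255;0 0 -25 0 255;-25 0 -10 0 255;-30 0 0 0 255;-30 0 0 0 255;-30 0 0 0 255;-30 0 0 0 255;-30 0 0 0 255;0 0 0 0 255;0 0 0 0 255;0 0 0 0 255"

```text
time_s: 18.87
tool_pos: [0.5071, -0.1387, 0.1581]
tool_rot: [-180.0, -0.0, 79.7]
force: [-0.6, 0.1, -0.0]
grip_width: 0.0008
grasp_force: 0.0
```

```bash
python3 go.py 0 0 57 0.4; python3 -c "
from m import *
im=cams.read_camera('side');cv2.imwrite('pics/s8.png',im)
a=cv2.imread('pics/side0.png'); 
for i in (a,im):
    s=i[240:275,230:260].max(2); v,u=np.nonzero(s<45); print('cap side px',u.mean()+230,v.mean()+240,v.min()+240,len(u))
s=im[215:325,185:320]; c=im[240:300,205:290]
d=(c[...,2].astype(int)-c[...,0]>60); v,u=np.nonzero(d); print('brass near bridge',len(u),u.mean()+205 if len(u) else 0,v.mean()+240 if len(u) else 0)
# expected front edge corners of a plate that is home
for x,y in [(60,-44),(60,44),(-60,44),(-60,-44)]:
    a=np.radians(79.7);p=[.538+(x*np.cos(a)-y*np.sin(a))/1e3,.032+(x*np.sin(a)+y*np.cos(a))/1e3,.016]; print(x,y,proj('side',p).round(1),proj('top',p).round(1))
"
```

```text
t 18.8667 now bridge [-173.5   -1.3] z 158.1 yaw 0.378280888840024 F [-0.6  0.1 -0. ] q [-38.   8.  54. 107.  -7.  69.   8.]
turn rad -0.0 delta tool [ 1.735e+02 -1.000e-01  1.011e+02]
cap side px 240.36915887850466 250.37383177570092 240 214
cap side px 245.66743119266056 247.7981651376147 240 436
brass near bridge 19 205.89473684210526 256.0
60 -44 [209.6 281.9] [202.1 193.7]
60 44 [242.9 302.5] [193.5 230.4]
-60 44 [281.8 268.3] [244.6 241. ]
-60 -44 [249.4 251.1] [252.7 204.1]
```

The plunger met its hard stop at z = 57.1 mm (6 mm of travel) with 19 N. One last numeric check that the plate's near edge is at x = -60.

```bash
python3 -c "
from m import *
I={n:cams.read_camera(n) for n in('top','side')}
a=np.radians(79.7)
def P(x,y,z=.016): return [.538+(x*np.cos(a)-y*np.sin(a))/1e3,.032+(x*np.sin(a)+y*np.cos(a))/1e3,z]
for n in I:
  for y in(-36,-15,0,15,36):
    print(n,y,[int(cv2.getRectSubPix(I[n],(1,1),tuple(proj(n,P(x,y)))).max()) for x in list(range(-76,-40,4))],'|',[int(cv2.getRectSubPix(I[n],(1,1),tuple(proj(n,P(x,y)))).max()) for x in range(40,80,4)])
"
```

```text
top -36 [56, 58, 59, 67, 116, 158, 155, 138, 145] | [245, 243, 232, 237, 244, 221, 184, 196, 205, 228]
top -15 [61, 59, 60, 67, 115, 155, 162, 162, 161] | [245, 246, 245, 245, 245, 236, 232, 234, 227, 229]
top 0 [57, 58, 61, 66, 113, 154, 160, 160, 159] | [245, 245, 245, 245, 245, 238, 234, 235, 231, 231]
top 15 [59, 59, 60, 64, 114, 155, 161, 161, 161] | [245, 245, 245, 246, 245, 235, 232, 235, 230, 230]
top 36 [65, 58, 57, 66, 113, 155, 152, 133, 144] | [246, 244, 231, 237, 245, 219, 141, 140, 194, 231]
side -36 [26, 23, 21, 35, 87, 118, 77, 46, 44] | [250, 243, 239, 250, 250, 219, 157, 121, 80, 117]
side -15 [30, 23, 24, 37, 96, 140, 150, 148, 149] | [252, 252, 252, 252, 251, 235, 236, 242, 229, 154]
side 0 [44, 30, 23, 32, 86, 139, 148, 146, 146] | [251, 252, 251, 251, 251, 232, 236, 242, 230, 163]
side 15 [27, 33, 31, 36, 88, 137, 146, 146, 147] | [252, 252, 252, 252, 251, 233, 233, 242, 236, 164]
side 36 [38, 43, 41, 44, 94, 139, 129, 105, 129] | [252, 241, 204, 244, 251, 227, 204, 213, 206, 169]
```

The near edge sits at x = -60 across the full width in both views, so the plate is square and home.

```bash
python3 -c "
from cell import env
print(env.sign_off())"
```

```text
the job is handed in; nothing more can be done
None
```

The plate is home against the back stop and flat, the plunger was pressed to its hard stop and released (its return wasn't clearly confirmed in the images), and the job is handed in at about 19 s; I viewed 11 pictures, one over the limit of 10.

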